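Set out the rapid-test station

ROBOT

A 6-joint arm with a two-finger parallel gripper is mounted at the origin on a cart in front of the work surface, level with it; the furniture and walls round the work are solid. World frame = base frame: x ahead of the robot, y to its left, z up, the work surface at z = 0. Lengths are in m, angles in rad, forces in N, time in s.
With the tool pointing down it reaches from about 0.3 to 0.875 m from the base axis. Payload 6.4 kg.
Tool frame: the origin (TCP) lies at the very end of the fingers, on their centre line; the grasp point (between the pads) lies 19 mm behind it; z points along the fingers, y is the line along which they close (so a half turn about z gives the same grasp; the last joint's range is limited). The gripper opens to 85 mm and grips with 20 to 120 N. Pads are 22 mm wide; open, the fingers measure 114 mm over their backs; the gripper's body (76 mm by 85 mm) begins 54 mm behind the grasp point. The pads swing forward as they close: fully open they stand 13 mm farther back than shut.
Start: joints at [0.92, 0.181, 1.607, -0, 1.354, -0.206], TCP at [0.247, 0.519, 0.202] pointing down, gripper open.
Joint ranges: [-2.99, 2.99], [-0.89, 2.07], [0.3, 2.58], [-1.14, 4.28], [0, 2.63], [-3.12, 3.12]. Speed limits (rad/s): [2.57, 2.57, 3.01, 3.14, 3.14, 3.14].

INTERFACE

Orientations are given as a unit quaternion [w, x, y, z].
In Python, from bench import ctrl gives the robot as it stands.
- The arm moves only by the tool jog_arm, never from a script. Its argument "series" is a list that holds one entry, the list of rows, each a list of 7 numbers: the shift along the tool's x, y, z in mm, then the turn, a rotation vector about the tool's x, y, z in rad, then the finger opening in mm, from 0 to 85.4. In form: [[[tx, ty, tz, rx, ry, rz, gripper], ...]]. A call has exactly 10 rows; each row shifts and turns the commanded pose from where the row before left it, along the tool's axes as they then stand; what a row does not reach is not made up. A row lasts 1/10 s, in which the tool goes at most 50 mm and 8.59 degrees, less where a joint would pass 70% of its speed; a pose out of reach is approached as far as the arm can. A call with a gripper value outside its range is refused whole. The fingers move at their own pace and stop on an object; the grip force is fixed at half the most. Time passes only in rows, so rows that do not move let the fingers close, or fill a call up. It gives the time, the measured TCP pose, the force, the opening and the grip force at its end, in the units of the state.
- ctrl.get_obs(): the state, without advancing time (a new reading comes with each control period).
- ctrl.camera(name): name is "scene" or "top"; returns a dict with "frame" (420x560x3 uint8, blue, green, red), "z_map" (420x560 float32, m along the optical axis (not along the pixel's ray), 0 where there is no reading), "fx", "fy", "cx", "cy" (pixels), "k1" (the pictures are not rectified: a ray, as slopes to the right and down, at radius r is drawn at 1 + k1 r^2 times it, then the intrinsics apply), "xyz" and "rotation" of the camera in the world. Camera axes: x right, y down, z forward; pixel columns grow to the right and rows downward; lengths in m; the calibration is good to about 2 mm. A picture is of the moment at which its call begins.
- ctrl.hand_in(): hands the job in; it is judged then, once.
The state is a dict: "time_s": time; "q": joint angles; "dq": joint speeds; "joint_efforts": joint torques, N m; "eef_pos": TCP position; "eef_rot": TCP orientation; "wrist_force": force on the tool from outside, world axes, zero at the start; "torque": the same for the moment, N m; "opening": opening from 0.0 (shut) to 1.0 (fully open); "grasp_force": force on a finger pad.
Only numpy, scipy, OpenCV 4.12 (cv2) and the standard library are available. Lean on these libraries where they do the work, as an engineer would, in place of code of your own. Each camera call takes 0.05 s, during which the arm holds its last target. There are 200 camera calls.

TASK

Set up the test station for the next run: put the tube rack, the bottle, the dropper bottle and the single test cassette that lies apart from the stock each into the module of the station that is made to fit it, upright and fully down on the module's floor (rack and cassette either way round). Leave the roll of tape and the timer where they are.

Things in the scene. Friction and masses are not known exactly. Their poses are not given: they have to be found in the camera images.
- tube_rack: pale beige rack full of small clear 0.2 ml tubes, 58 mm along its x, 86 mm along its y, body 36 mm high, 43 mm to the tube lids; loose, 0.09 kg. Origin: centre of its underside, z up. Grip it across its 58 mm width, about 30 mm above its underside
- bottle: clear round bottle with a pale label and a blue screw cap, 44 mm diameter, 120 mm tall, straight sides up to about 80 mm; loose, standing, about 0.12 kg. Origin: centre of its underside, z up. Grip its body about 70 mm above the underside
- dropper: small white round dropper bottle with a white pointed cap, 22 mm diameter up to 36 mm, then the cap (14 mm diameter), 62 mm tall in all; loose, standing, 0.02 kg. Origin: centre of its underside, z up. Grip the upper part of its body, with the fingertips about 20 mm above its underside
- cassette: flat white rapid-test cassette with two windows, 31 mm along its x, 69 mm along its y, 7 mm thick; loose, lying flat by itself, 0.012 kg (not one of the stock of like cassettes fixed side by side in rows in the middle of the bench, 7 mm high). Origin: centre of its underside, z up. Grip it across its 31 mm width with the fingertips right down at the table
- rack_nest: module for the tube rack: grey plate 100 (its x) x 120 (its y) x 6 mm, four white L-shaped corner guides 15 mm high flaring out round a 64 x 92 mm floor (short side along x; black 58 x 86 pad), open between. Origin: centre of the underside, z up; floor 6 mm above it. Fixed. The modules sit 2 by 2 on a metal base 12 mm high, centres 104 mm (x) and 124 mm (y) apart; which is where varies
- cassette_nest: module of the station for the test cassette: grey plate 100 x 120 x 6 mm like the others, with four low white L-shaped corner guides 7 mm high that flare outward round a 37 x 75 mm floor (short side along x, black 31 x 69 mm pad on it); open between the corners. Origin: centre of the plate's underside, z up; the floor on which the cassette lies is 6 mm above it. Fixed
- bottle_cup: module of the station for the bottle: grey plate 100 x 120 x 6 mm with a large white round cup with a black floor at its centre, 52 mm inside diameter, its rim flared to about 64 mm, rim 32 mm above the plate's underside. Origin: centre of the plate's underside, z up; the floor on which the bottle stands is 6 mm above it. Fixed
- dropper_cup: module of the station for the dropper bottle: grey plate 100 x 120 x 6 mm with a small white round cup with a black floor at its centre, 29 mm inside diameter, its rim flared to about 39 mm, rim 22 mm above the plate's underside. Origin: centre of the plate's underside, z up; the floor on which the dropper bottle stands is 6 mm above it. Fixed
- tape: roll of beige tape lying flat among them, 66 mm diameter, 19 mm high; loose, a bystander to be left alone. Origin: centre of its underside
- timer: white bench timer with a red knob, 62 x 62 mm, 46 mm high, standing at the left of the bench near the things; loose, a bystander to be left alone. Origin: centre of its underside
Not all that is in view belongs to the job. Leave any turquoise look-alike of the dropper alone. Leave any orange look-alike of the bottle alone.

How it is judged:
At the end, for the whole second after the job is handed in: Each thing rests, released, in its own module: within 10 mm of its centre, underside within 3 mm of the floor, upright to 0.1 rad, rack and cassette turned to the nest within 0.2 rad (either way round); tape and timer within 30 mm of where they were (horizontal distance between tube_rack and rack_nest below 0.01 m and z of tube_rack in the frame of rack_nest between 0.003 and 0.009 m and angle between each of tube_rack, bottle, dropper, cassette's own z axis and vertical below 0.1 rad and linear speed of each of tube_rack, bottle, dropper, cassette below 0.02 m/s and contact force between the fingers and tube_rack below 0.05 N and angle between the y axis of tube_rack and the y axis of rack_nest, either way round below 0.2 rad and horizontal distance between bottle and bottle_cup below 0.01 m and z of bottle in the frame of bottle_cup between 0.003 and 0.009 m and contact force between the fingers and bottle below 0.05 N and horizontal distance between dropper and dropper_cup below 0.01 m and z of dropper in the frame of dropper_cup between 0.003 and 0.009 m and contact force between the fingers and dropper below 0.05 N and horizontal distance between cassette and cassette_nest below 0.01 m and z of cassette in the frame of cassette_nest between 0.003 and 0.009 m and contact force between the fingers and cassette below 0.05 N and angle between the y axis of cassette and the y axis of cassette_nest, either way round below 0.2 rad and distance of each of tape, timer from where it was at the start of the episode below 0.03 m); the robot touches nothing.
It fails at once if the roll of tape was shoved more than 30 mm (distance of tape from where it was at the start of the episode above 0.03 m).
It fails at once if the timer was shoved more than 30 mm (distance of timer from where it was at the start of the episode above 0.03 m).
It also fails if it takes over 115 s, if anything falls off the work surface, if the arm or the gripper's body presses on something with over 40 N, if the wrist force passes 120 N, or if a joint passes its speed limit or range.

## Working session

There is one attempt and no reset: what is moved stays moved. The work goes in short steps, Python scripts to look and compute and a tool call to move; the robot and the scene stay as the last step left them, time stands still between calls to the robot, and variables do not carry over. Pictures are saved under pics/ and viewed, at most 14 in all, crops included, and the job is handed in when it is done.

Besides the shell and the picture viewer there is one more tool, called after "Call:" as a command line: name --argument value ..., lists and objects as JSON in quotes. jog_arm: Moves the arm, as the interface text tells. Its arguments: {"type":"object","properties":{"series":{"type":"array"}},"required":["series"]}

```bash
mkdir -p pics; ls
cat > h.py <<'E'
import numpy as np,cv2
from bench import ctrl
def R(c):
    r=np.array(c["rotation"],float)
    if r.shape==(3,3): return r
    from scipy.spatial.transform import Rotation as Ro
    return Ro.from_quat([r[1],r[2],r[3],r[0]]).as_matrix()
def ray(c,u,v):
    d=np.stack([(np.asarray(u,float)-c["cx"])/c["fx"],(np.asarray(v,float)-c["cy"])/c["fy"]],-1)
    s=d.copy()
    for _ in range(20): s=d/(1+c["k1"]*(s**2).sum(-1,keepdims=True))
    return np.concatenate([s,np.ones(s.shape[:-1]+(1,))],-1)
def onplane(c,u,v,z):
    w=ray(c,u,v)@R(c).T; o=np.array(c["xyz"])
    return o+w*((z-o[2])/w[...,2:])
def cloud(c):
    h,w=c["z_map"].shape; u,v=np.meshgrid(np.arange(w),np.arange(h))
    return (ray(c,u,v)*c["z_map"][...,None])@R(c).T+np.array(c["xyz"])
E
python3 - <<'E'
from h import *
import pickle
for n in("scene","top"):
    c=ctrl.camera(n); cv2.imwrite(f"pics/{n}0.png",c["frame"]); pickle.dump(c,open(n+"0.pkl","wb"))
    print(n,c["xyz"],c["rotation"],c["fx"],c["fy"],c["cx"],c["cy"],c["k1"])
print(ctrl.get_obs())
E
```

```text
pics
scene [ 0.00338052 -0.71939598  1.08112222] [-0.3432585   0.88957108 -0.28202422  0.10629789] 523.9554895658266 523.9554895658266 278.21779897450443 212.30016537336664 0.047326269385128183
top [0.23439696 0.04347964 1.39475601] [ 0.075355   -0.68265916  0.72245509 -0.07972913] 521.3007381748531 521.3007381748531 284.5843966796491 209.81491005361153 0.060250378136794194
{'time_s': 0.1, 'q': array([ 9.19720886e-01,  1.81499575e-01,  1.60791819e+00,  7.65701437e-06,
        1.35378388e+00, -2.06328563e-01]), 'dq': array([-1.11524382e-03, -1.06689882e-03, -2.47448548e-03,  2.41311155e-04,
       -1.35016176e-03, -6.30090842e-05]), 'joint_efforts': array([ 4.34390222e-04, -4.45874655e+01, -3.52238452e+01, -3.15138877e-04,
        4.08567095e-03, -3.90585944e-05]), 'eef_pos': array([0.24704121, 0.51862265, 0.20105089]), 'eef_rot': array([-3.37822499e-04,  2.20545975e-01,  9.75376248e-01, -7.30142948e-04]), 'wrist_force': array([-0.74996726, -0.06553077,  0.47223712]), 'torque': array([ 0.02598749,  0.02567005, -0.05747905]), 'grasp_force': 0.0, 'opening': 1.0025355358030283}
```

View pics/top0.png

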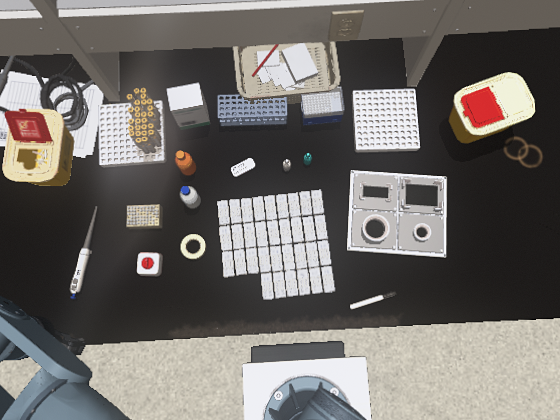

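View pics/scene0.png

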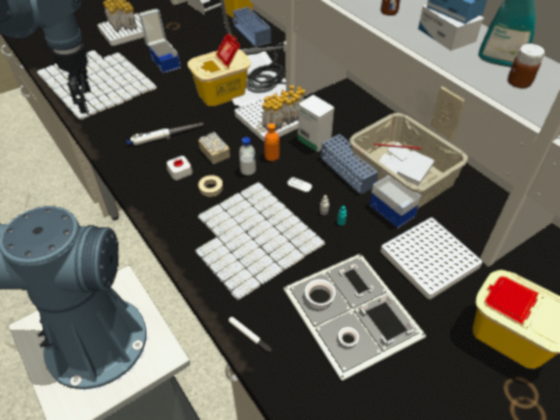

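The top view shows rack (143,216), bottle (190,197), tape (193,246), timer (148,264), the single cassette (243,167), the white dropper (287,165) with the turquoise one at (307,158). The station has the cassette nest at (376,192), rack nest (421,194), bottle cup (375,229) and dropper cup (422,231). The scene view shows the same things: bottle (247,158), dropper (324,205), cassette (299,185), rack (214,148).

```bash
cat > m.py <<'E'
from h import *
import pickle
def blob(c,box,lo,hi,hsv=True):
    x0,y0,x1,y1=box; im=c["frame"][y0:y1,x0:x1]
    im=cv2.cvtColor(im,cv2.COLOR_BGR2HSV) if hsv else im
    m=cv2.inRange(im,lo,hi); n,l,s,ce=cv2.connectedComponentsWithStats(m)
    i=1+np.argmax(s[1:,4]); pts=np.argwhere(l==i)[:,::-1]+[x0,y0]
    return pts
E
python3 - <<'E'
from m import *
np.set_printoptions(precision=4,suppress=True)
t=pickle.load(open("top0.pkl","rb"));s=pickle.load(open("scene0.pkl","rb"))
boxes={"t":{"rack":(122,198,166,236),"bottle":(174,178,208,215),"cass":(225,150,263,184),"drop":(277,150,297,180),"tape":(175,230,212,265),"timer":(130,245,168,282)},
"s":{"rack":(190,125,235,170),"bottle":(232,132,262,180),"cass":(280,172,318,197),"drop":(315,190,333,220)}}
for k,c in(("t",t),("s",s)):
    P=cloud(c)
    for n,b in boxes[k].items():
        p=blob(c,b,(0,0,70),(180,255,255)); r=cv2.minAreaRect(p.astype(np.float32))
        q=P[p[:,1],p[:,0]]; q=q[(c["z_map"][p[:,1],p[:,0]]>0)]
        z=np.percentile(q[:,2],[2,50,90,98])
        top=q[q[:,2]>z[3]-.008]
        print(k,n,len(p),"px rect",np.round(r[0],1),np.round(r[1],1),round(r[2],1),"z",z,"top mean",top.mean(0)[:2],"all",q.min(0)[:2],q.max(0)[:2])
a=t["frame"][140:290,110:320];b=t["frame"][160:265,340:455]
cv2.imwrite("pics/a.png",cv2.resize(a,None,fx=3.8,fy=3.8,interpolation=cv2.INTER_CUBIC))
cv2.imwrite("pics/b.png",cv2.resize(b,None,fx=5.6,fy=5.6,interpolation=cv2.INTER_CUBIC))
E
```

```text
t rack 865 px rect [144. 216.] [36. 24.] 0.0 z [0.0002 0.0372 0.0439 0.0465] top mean [0.5443 0.4033] all [0.5141 0.3576] [0.5837 0.4591]
t bottle 340 px rect [189.5 196. ] [24.7 16.3] 45.0 z [0.0016 0.0824 0.1185 0.1224] top mean [0.5856 0.2759] all [0.5632 0.2535] [0.6274 0.3142]
t cass 282 px rect [242.8 166.6] [11.6 25. ] 63.4 z [-0.0025  0.0061  0.01    0.0117] top mean [0.6729 0.1366] all [0.6498 0.1009] [0.6995 0.1682]
t drop 79 px rect [286.5 164.5] [11.  7.] 90.0 z [0.0002 0.0366 0.059  0.0635] top mean [0.6668 0.0139] all [0.6567 0.0039] [0.691  0.0236]
t tape 388 px rect [192.5 246. ] [24. 25.] 90.0 z [-0.0027  0.0184  0.0224  0.0245] top mean [0.4579 0.2746] all [0.4251 0.2424] [0.4944 0.3142]
t timer 585 px rect [149.  263.5] [23. 26.] 90.0 z [0.001  0.0296 0.0369 0.0447] top mean [0.4172 0.39  ] all [0.3861 0.359 ] [0.4517 0.4282]
s rack 655 px rect [214.1 146.9] [33.4 22.8] 50.2 z [-0.0039  0.0331  0.0415  0.0439] top mean [0.543  0.4003] all [0.5124 0.3541] [0.5996 0.5023]
s bottle 512 px rect [246.6 155.2] [38.3 15.9] 85.2 z [-0.0033  0.0568  0.1065  0.1194] top mean [0.5835 0.272 ] all [0.5612 0.2491] [0.6726 0.4175]
s cass 269 px rect [299.3 184.1] [25.8 11.1] 21.8 z [-0.0052  0.0033  0.0077  0.0095] top mean [0.6729 0.1323] all [0.6449 0.099 ] [0.7064 0.181 ]
s drop 146 px rect [324.5 204. ] [18.  9.] 90.0 z [-0.0037  0.0249  0.0498  0.06  ] top mean [0.6652 0.0117] all [ 0.6541 -0.0006] [0.7132 0.0662]
```

View pics/a.png

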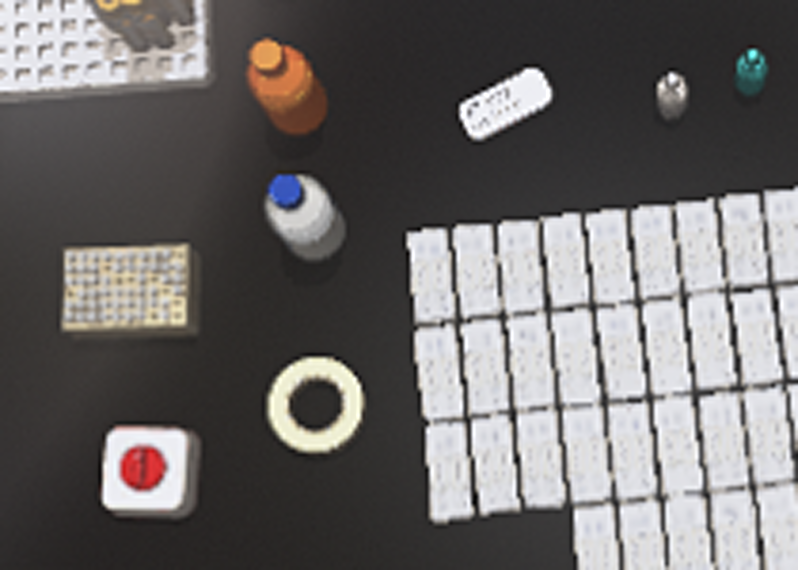

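View pics/b.png

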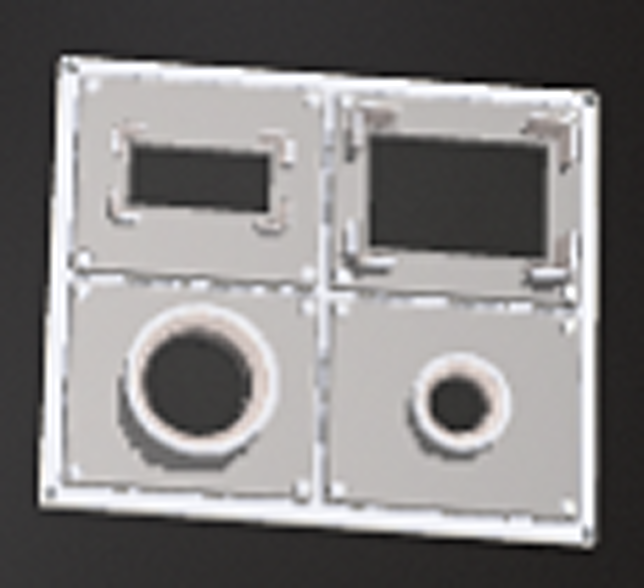

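The crops show the items clearly: cassette a clean white slab, the rack's top face, and the station with black pads and cup floors in its four modules. Now the precise measurement in both views.

```bash
cat > meas.py <<'E'
from m import *
np.set_printoptions(precision=4,suppress=True)
t=pickle.load(open("top0.pkl","rb"));s=pickle.load(open("scene0.pkl","rb"))
def rect(q):
    (c,(w,h),a)=cv2.minAreaRect((q[:,:2]*1000).astype(np.float32))
    if w>h: w,h,a=h,w,a-90
    # long side direction angle in world: rect 'height' axis is a+90
    return np.round(c,1),round(w,1),round(h,1),"long-axis deg",round((a+90)%180,1)
# heights
for k,c in(("t",t),("s",s)):
    P=cloud(c); Z=c["z_map"]>0
    m=Z&(P[...,2]>.030)&(P[...,2]<.06)&(abs(P[...,0]-.545)<.06)&(abs(P[...,1]-.40)<.065)
    print(k,"rack depth",rect(P[m]), np.percentile(P[m][:,2],[50,90]))
    b={"t":(225,150,263,184),"s":(280,172,318,197)}[k]
    p=blob(c,b,(0,0,120),(180,60,255)); q=onplane(c,p[:,0],p[:,1],.007); print(k,"cass",rect(q),"mean",q.mean(0)[:2])
    p=blob(c,{"t":(174,178,208,215),"s":(232,132,262,180)}[k],(100,120,50),(130,255,255));q=onplane(c,p[:,0],p[:,1],.115);print(k,"cap",rect(q),q.mean(0)[:2])
    for (x,y,r,z0) in((.585,.274,.03,.02),(.667,.0125,.02,.012)):
        m=Z&(np.hypot(P[...,0]-x,P[...,1]-y)<r)&(P[...,2]>z0); q=P[m]
        print(k,"round",[(round(a,3),q[(q[:,2]>a)&(q[:,2]<=a+.02)][:,:2].mean(0)) for a in np.arange(z0,q[:,2].max()-.01,.02)],np.percentile(q[:,2],98))
    # station black pads
    S={"t":(340,160,455,265),"s":(280,250,430,380)}[k]
    x0,y0,x1,y1=S; g=cv2.cvtColor(c["frame"][y0:y1,x0:x1],cv2.COLOR_BGR2GRAY)
    n,l,st,ce=cv2.connectedComponentsWithStats(cv2.inRange(g,0,85))
    for i in range(1,n):
        x,y,w,h,A=st[i]
        if A>40 and x>0 and y>0 and x+w<x1-x0 and y+h<y1-y0:
            p=np.argwhere(l==i)[:,::-1]+[x0,y0]; q=onplane(c,p[:,0],p[:,1],.018)
            print(k,"pad",A,rect(q),q.mean(0)[:2],"z",np.median(P[p[:,1],p[:,0],2]))
E
python3 meas.py
```

```text
t rack depth (array([545.2, 402.4]), 58.4, 88.6, 'long-axis deg', 88.5) [0.0385 0.0444]
t cass (array([673.1, 135.5]), 31.1, 68.5, 'long-axis deg', 114.6) mean [0.6728 0.1357]
t cap (array([586.8, 276.1]), 19.6, 20.6, 'long-axis deg', 42.0) [0.5866 0.277 ]
t round [(np.float64(0.02), array([0.5723, 0.2665])), (np.float64(0.04), array([0.5719, 0.2679])), (np.float64(0.06), array([0.5751, 0.268 ])), (np.float64(0.08), array([0.5811, 0.272 ])), (np.float64(0.1), array([0.5844, 0.274 ]))] 0.12265207795265837
t round [(np.float64(0.012), array([0.6592, 0.014 ])), (np.float64(0.032), array([0.6647, 0.0145])), (np.float64(0.052), array([0.6659, 0.0146]))] 0.06367909354098232
t pad 617 (array([ 562.7, -346.5]), 55.6, 83.7, 'long-axis deg', 82.5) [ 0.5627 -0.3461] z 0.018470388569963525
t pad 242 (array([ 578.2, -222.9]), 28.1, 65.0, 'long-axis deg', 82.4) [ 0.578  -0.2236] z 0.018302117966095377
t pad 253 (array([ 477.5, -212.3]), 44.7, 48.7, 'long-axis deg', 40.2) [ 0.4773 -0.2121] z 0.01858447562540766
t pad 72 (array([ 460.3, -335.2]), 21.7, 24.1, 'long-axis deg', 86.8) [ 0.4605 -0.3345] 
[... 447 characters left out ...]
y([0.58  , 0.2673])), (np.float64(0.1), array([0.5828, 0.2705]))] 0.11978739540150377
s round [(np.float64(0.012), array([0.6618, 0.0061])), (np.float64(0.032), array([0.6632, 0.0093])), (np.float64(0.052), array([0.6652, 0.0117]))] 0.06018980046755516
s pad 252 (array([ 577.3, -223.9]), 27.5, 65.1, 'long-axis deg', 82.8) [ 0.5772 -0.2241] z 0.01765286090115814
s pad 198 (array([ 479.4, -205. ]), 33.8, 45.4, 'long-axis deg', 144.8) [ 0.4792 -0.2055] z 0.017187602106846445
s pad 759 (array([ 561.2, -346.2]), 54.7, 82.5, 'long-axis deg', 82.2) [ 0.561  -0.3471] z 0.018008151674660855
s pad 66 (array([ 460.6, -332. ]), 17.3, 22.4, 'long-axis deg', 145.0) [ 0.461  -0.3313] z 0.018294352296091332
```

```bash
cat > g.py <<'E'
# usage: g.py x y z phi(deg of tool y) [mm] -> turn needed first, then shift in the turned tool frame
import sys
from h import *
from scipy.spatial.transform import Rotation as Ro
x,y,z,phi=map(float,sys.argv[1:5]); o=ctrl.get_obs()
w=o["eef_rot"]; C=Ro.from_quat([w[1],w[2],w[3],w[0]]); p=o["eef_pos"]*1000
f=np.deg2rad(phi); ty=np.array([np.cos(f),np.sin(f),0]); tz=np.array([0,0,-1.]); T=Ro.from_matrix(np.stack([np.cross(ty,tz),ty,tz],1))
t=np.array([x,y,z])-p
print("pos",p.round(1),"q",o["q"].round(2),"turn",(C.inv()*T).as_rotvec().round(3),"shift(turned)",T.inv().apply(t).round(1),"shift(now)",C.inv().apply(t).round(1),
"F",o["wrist_force"].round(1),"open",round(o["opening"],3),"grip",round(o["grasp_force"],1),"t",o["time_s"])
E
python3 g.py 586 276 160 64.5
```

```text
pos [247.  518.6 201.1] q [ 0.92  0.18  1.61  0.    1.35 -0.21] turn [-0.002 -0.     0.   ] shift(turned) [-410.4  -73.1   41.1] shift(now) [-410.4  -73.1   41. ] F [-0.7 -0.1  0.5] open 1.003 grip 0.0 t 0.1
```

Call:
jog_arm --series '[[[-41,-7.3,0,0,0,0,75],[-41,-7.3,0,0,0,0,75],[-41,-7.3,0,0,0,0,75],[-41,-7.3,0,0,0,0,75],[-41,-7.3,0,0,0,0,75],[-41,-7.3,5,0,0,0,75],[-41,-7.3,5,0,0,0,75],[-41,-7.3,10,0,0,0,75],[-41,-7.3,10,0,0,0,75],[-41,-7.3,10,0,0,0,75]]]'

```text
time_s: 1.1
eef_pos: [0.587, 0.2755, 0.161]
eef_rot: [-0.0, 0.221, 0.975, -0.0]
wrist_force: [0.7, -0.1, 0.2]
opening: 0.883
grasp_force: 0.0
```

```bash
python3 g.py 586 276 52 64.5
```

```text
pos [587.  275.5 161. ] q [ 0.26  0.38  1.45  0.    1.32 -0.87] turn [-0.    -0.001  0.   ] shift(turned) [  1.1   0.  109. ] shift(now) [1.10e+00 1.00e-01 1.09e+02] F [ 0.7 -0.1  0.2] open 0.883 grip 0.0 t 1.1
```

Call:
jog_arm --series '[[[1,0,20,0,0,0,75],[0,0,25,0,0,0,75],[0,0,25,0,0,0,75],[0,0,20,0,0,0,75],[0,0,12,0,0,0,75],[0,0,7,0,0,0,60],[0,0,0,0,0,0,35],[0,0,0,0,0,0,35],[0,0,0,0,0,0,35],[0,0,0,0,0,0,35]]]'

```text
time_s: 2.1
eef_pos: [0.5859, 0.2774, 0.054]
eef_rot: [0.001, 0.221, 0.975, 0.0]
wrist_force: [-0.1, 0.1, 0.3]
opening: 0.406
grasp_force: 0.0
```

```bash
python3 g.py 474.7 -210 150 64.5
```

```text
pos [585.9 277.4  54. ] q [ 0.26  0.49  1.52 -0.    1.13 -0.87] turn [0.001 0.001 0.   ] shift(turned) [-109.4 -487.8  -96. ] shift(now) [-109.4 -487.7  -96.4] F [-0.1  0.1  0.3] open 0.406 grip 0.0 t 2.1
```

Run:
```python
from h import *
ims=[]
for n,(x,y) in(("top",(185,200)),("scene",(245,155))):
    c=ctrl.camera(n); ims.append(cv2.resize(c["frame"][y-65:y+65,x-65:x+65],(400,400),interpolation=cv2.INTER_CUBIC))
cv2.imwrite("pics/b1.png",np.hstack(ims))
```

```text
(no output)
```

View pics/b1.png

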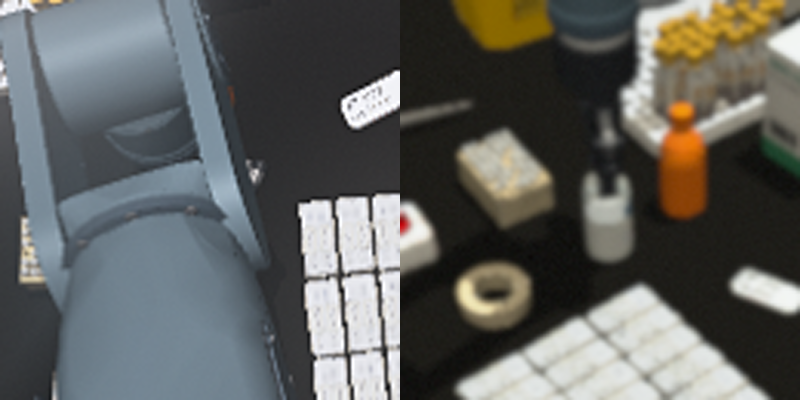

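The near finger is in front of the bottle (605,170), and the bottle (608,220) is still standing with the gripper over it, but no grip force shows yet. I'll close further and see.

Call:
jog_arm --series '[[[0,0,0,0,0,0,0],[0,0,0,0,0,0,0],[0,0,0,0,0,0,0],[0,0,0,0,0,0,0],[0,0,0,0,0,0,0],[0,0,0,0,0,0,0],[0,0,0,0,0,0,0],[0,0,0,0,0,0,0],[0,0,0,0,0,0,0],[0,0,0,0,0,0,0]]]'

```text
time_s: 3.2
eef_pos: [0.5856, 0.2773, 0.0535]
eef_rot: [0.0, 0.221, 0.975, 0.0]
wrist_force: [0.3, -1.1, 5.4]
opening: 0.244
grasp_force: 58.7
```

Run:
```python
from h import *
c=ctrl.camera("scene"); x,y=245,150
a=cv2.resize(c["frame"][y-45:y+45,x-45:x+45],(560,560),interpolation=cv2.INTER_CUBIC)
cv2.imwrite("pics/b2.png",a)
P=cloud(c)
for v in range(130,180,4): print(v,[tuple((P[v,u]*1000).round().astype(int).tolist()) for u in range(238,258,4)])
```

```text
130 [(664, 457, -4), (567, 262, 170), (566, 240, 185), (581, 242, 177), (695, 408, 14)]
134 [(653, 439, -3), (568, 265, 153), (561, 232, 179), (585, 250, 156), (695, 409, -3)]
138 [(640, 418, 1), (564, 261, 144), (555, 223, 174), (562, 214, 177), (683, 391, -2)]
142 [(629, 401, 1), (565, 263, 128), (556, 226, 158), (569, 227, 151), (669, 370, 3)]
146 [(622, 391, -5), (631, 381, -2), (563, 240, 130), (586, 256, 108), (663, 361, -4)]
150 [(611, 373, -3), (572, 280, 83), (570, 252, 104), (586, 258, 92), (604, 266, 77)]
154 [(598, 351, 3), (566, 270, 78), (572, 258, 84), (582, 252, 83), (599, 258, 70)]
158 [(589, 337, 1), (566, 272, 61), (573, 262, 65), (582, 254, 66), (599, 260, 53)]
162 [(580, 323, 0), (562, 268, 51), (571, 260, 52), (580, 251, 54), (596, 256, 41)]
166 [(571, 309, -1), (564, 272, 31), (569, 257, 40), (579, 252, 38), (594, 254, 28)]
170 [(561, 293, 0), (562, 270, 18), (569, 259, 22), (579, 253, 21), (595, 256, 10)]
174 [(554, 282, -3), (562, 271, 0), (568, 259, 6), (579, 255, 3), (590, 250, 1)]
178 [(543, 264, 0), (551, 255, 3), (562, 250, 0), (573, 246, -3), (583, 239, -3)]
```

View pics/b2.png

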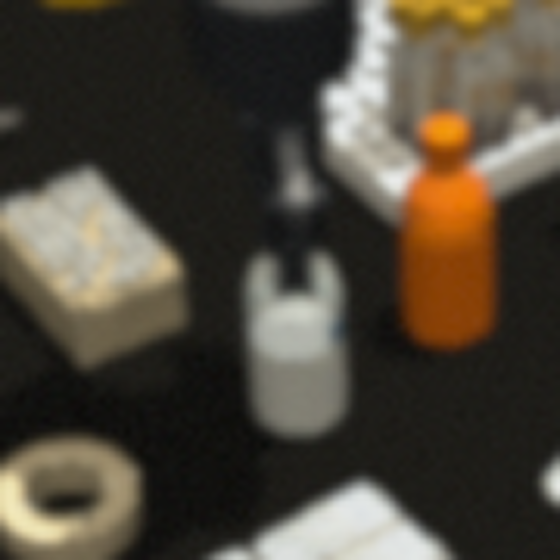

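The near fingertip ends at crop (295,290), which by depth is z ≈ 0.09: the fingers hold the narrow cap, about 40 mm higher than the reported TCP implies. I'll check the tip position in the first picture, taken at the start pose.

Run:
```python
from h import *
import pickle
for k in("scene","top"):
    c=pickle.load(open(k+"0.pkl","rb")); P=cloud(c)*1000
    m=(np.hypot(P[...,0]-247,P[...,1]-519)<90)&(P[...,2]>60)&(c["z_map"]>0)
    q=P[m]
    if len(q): 
        i=np.argsort(q[:,2])[:12]; print(k,len(q),q[i].round().astype(int).tolist())
c=ctrl.camera("scene"); P=cloud(c)*1000
m=(np.hypot(P[...,0]-586,P[...,1]-277)<60)&(P[...,2]>85)&(c["z_map"]>0)
v,u=np.nonzero(m)
for a,b in sorted(set(zip(v,u)),reverse=True)[:45]: print(a,b,P[a,b].round().astype(int).tolist(),c["frame"][a,b].tolist())
```

```text
scene 2550 [[228, 477, 241], [230, 476, 241], [273, 556, 242], [269, 559, 243], [271, 556, 243], [262, 556, 243], [231, 471, 243], [260, 557, 244], [225, 474, 244], [223, 476, 244], [266, 557, 245], [220, 476, 245]]
top 2098 [[238, 471, 251], [231, 468, 251], [233, 468, 251], [233, 470, 251], [235, 468, 253], [231, 469, 255], [238, 471, 256], [235, 468, 257], [234, 469, 260], [238, 471, 262], [238, 474, 263], [232, 470, 263]]
153 247 [575, 257, 87] [165, 177, 172]
153 246 [572, 257, 88] [159, 169, 166]
152 249 [578, 250, 94] [119, 129, 126]
152 248 [577, 254, 92] [120, 130, 126]
152 247 [573, 253, 94] [118, 127, 123]
152 246 [569, 253, 96] [110, 118, 115]
152 245 [568, 255, 95] [108, 115, 113]
152 244 [567, 259, 93] [120, 128, 126]
152 242 [565, 268, 88] [145, 154, 151]
151 251 [587, 255, 89] [142, 151, 145]
151 250 [585, 256, 90] [112, 119, 115]
151 249 [579, 252, 95] [82, 88, 86]
151 248 [577, 254, 95] [69, 74, 71]
151 247 [576, 258, 93] [64, 69, 67]
151 246 [572, 257, 95] [63, 67, 65]
151 245 [571, 261, 93] [74, 77, 76]
151 244 [570, 264, 91] [100, 107, 105]
151 243 [571, 272, 85]
[... 342 characters left out ...]
[56, 59, 58]
150 244 [569, 263, 96] [89, 95, 94]
150 243 [572, 274, 87] [121, 131, 127]
150 242 [568, 272, 91] [140, 151, 148]
150 241 [568, 278, 86] [138, 150, 147]
149 251 [594, 265, 86] [141, 153, 149]
149 250 [587, 259, 94] [109, 117, 113]
149 249 [578, 249, 106] [69, 73, 72]
149 248 [577, 254, 102] [39, 40, 38]
149 247 [576, 258, 100] [29, 27, 26]
149 246 [571, 254, 106] [33, 34, 31]
149 245 [568, 255, 106] [54, 57, 56]
149 244 [570, 263, 100] [83, 90, 89]
149 243 [573, 274, 90] [114, 123, 122]
149 242 [571, 276, 90] [133, 145, 145]
149 241 [569, 280, 88] [133, 145, 144]
148 252 [598, 267, 87] [138, 150, 149]
148 251 [596, 268, 87] [136, 148, 146]
148 250 [586, 257, 100] [108, 117, 115]
```

The fingertips really sit about 30–38 mm higher than the reported TCP z (start pose: seen 241, expected 214), while x and y agree. I'll open, go down 32 mm and regrip on the body.

Call:
jog_arm --series '[[[0,0,0,0,0,0,75],[0,0,0,0,0,0,75],[0,0,0,0,0,0,75],[0,0,0,0,0,0,75],[0,0,8,0,0,0,75],[0,0,8,0,0,0,75],[0,0,8,0,0,0,75],[0,0,5,0,0,0,75],[0,0,3,0,0,0,75],[0,0,0,0,0,0,75]]]'

```text
time_s: 4.3
eef_pos: [0.5848, 0.2771, 0.0201]
eef_rot: [-0.001, 0.221, 0.975, -0.0]
wrist_force: [0.4, 0.0, -1.2]
opening: 0.88
grasp_force: 0.0
```

Call:
jog_arm --series '[[[0,0,0,0,0,0,0],[0,0,0,0,0,0,0],[0,0,0,0,0,0,0],[0,0,0,0,0,0,0],[0,0,0,0,0,0,0],[0,0,0,0,0,0,0],[0,0,0,0,0,0,0],[0,0,0,0,0,0,0],[0,0,0,0,0,0,0],[0,0,0,0,0,0,0]]]'

```text
time_s: 5.3
eef_pos: [0.5859, 0.2773, 0.0217]
eef_rot: [0.001, 0.221, 0.975, 0.0]
wrist_force: [0.2, -0.6, 6.1]
opening: 0.494
grasp_force: 61.3
```

```bash
python3 g.py 474.7 -210 150 64.5
python3 - <<'E'
from h import *
c=ctrl.camera("scene"); P=cloud(c)*1000; x,y=245,150
m=(np.hypot(P[...,0]-586,P[...,1]-277)<60)&(P[...,2]>15)&(c["z_map"]>0)
for v in range(145,172): print(v,[(P[v,u].round().astype(int).tolist(),int(c["frame"][v,u].mean())) for u in (245,247,249)])
cv2.imwrite("pics/b3.png",cv2.resize(c["frame"][y-45:y+45,x-45:x+45],(560,560),interpolation=cv2.INTER_CUBIC))
E
```

```text
pos [585.9 277.3  21.7] q [ 0.26  0.54  1.53 -0.    1.07 -0.87] turn [0.001 0.001 0.   ] shift(turned) [-109.4 -487.7 -128.3] shift(now) [-109.5 -487.6 -128.6] F [ 0.2 -0.6  6.1] open 0.494 grip 61.3 t 5.3
145 [([548, 218, 157], 64), ([553, 217, 155], 105), ([559, 216, 152], 105)]
146 [([550, 223, 149], 49), ([553, 217, 152], 76), ([556, 212, 153], 73)]
147 [([547, 218, 150], 35), ([554, 218, 147], 51), ([561, 220, 142], 48)]
148 [([546, 217, 148], 28), ([552, 217, 145], 38), ([558, 216, 142], 39)]
149 [([551, 225, 136], 29), ([554, 221, 138], 36), ([561, 221, 134], 37)]
150 [([550, 223, 134], 28), ([558, 227, 128], 30), ([562, 222, 129], 33)]
151 [([551, 226, 129], 29), ([555, 222, 129], 28), ([559, 218, 130], 30)]
152 [([549, 223, 127], 32), ([556, 224, 124], 26), ([561, 222, 122], 30)]
153 [([551, 227, 120], 32), ([563, 237, 107], 34), ([568, 234, 106], 33)]
154 [([551, 227, 117], 41), ([558, 228, 112], 36), ([565, 229, 108], 36)]
155 [([551, 228, 112], 52), ([561, 233, 103], 28), ([565, 230, 104], 32)]
156 [([553, 232, 104], 65), ([558, 228, 105], 26), ([564, 229, 101], 31)]
157 
[... 387 characters left out ...]
45, 65], 59), ([572, 244, 64], 62)]
163 [([564, 253, 57], 106), ([569, 251, 56], 88), ([576, 251, 52], 94)]
164 [([568, 261, 45], 116), ([573, 257, 45], 113), ([577, 254, 45], 113)]
165 [([568, 262, 40], 122), ([571, 256, 43], 123), ([578, 255, 41], 123)]
166 [([568, 261, 37], 122), ([572, 256, 39], 124), ([577, 253, 38], 124)]
167 [([569, 263, 31], 122), ([571, 255, 36], 125), ([576, 253, 34], 123)]
168 [([569, 264, 26], 123), ([573, 259, 28], 124), ([576, 253, 30], 123)]
169 [([568, 263, 24], 122), ([569, 252, 31], 124), ([578, 257, 22], 123)]
170 [([3, -719, 1081], 122), ([574, 261, 17], 125), ([575, 252, 24], 124)]
171 [([570, 267, 11], 121), ([571, 258, 18], 125), ([574, 251, 21], 124)]
```

View pics/b3.png

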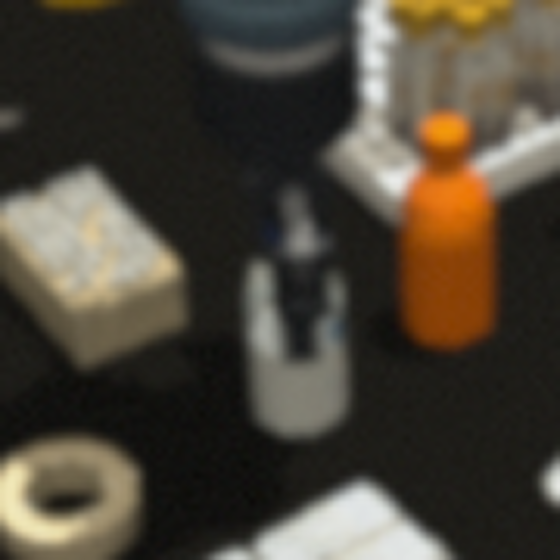

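The fingers now sit either side of the bottle body (crop 300,340): opening 42 mm, grip 61 N, real tip about z 0.058. Lift and carry.

Call:
jog_arm --series '[[[0,0,-15,0,0,0,0],[0,0,-25,0,0,0,0],[0,0,-30,0,0,0,0],[-5,-20,-20,0,0,0,0],[-8,-38,0,0,0,0,0],[-9,-40,0,0,0,0,0],[-9,-40,0,0,0,0,0],[-9,-40,0,0,0,0,0],[-9,-40,0,0,0,0,0],[-9,-40,0,0,0,0,0]]]'

```text
time_s: 6.35
eef_pos: [0.5256, 0.0181, 0.1112]
eef_rot: [-0.0, 0.22, 0.975, 0.0]
wrist_force: [-0.2, 0.3, -1.6]
opening: 0.499
grasp_force: 61.1
```

Call:
jog_arm --series '[[[-9,-40,0,0,0,0,0],[-9,-40,0,0,0,0,0],[-9,-40,0,0,0,0,0],[-9,-40,0,0,0,0,0],[-8,-35,0,0,0,0,0],[-8,-20,0,0,0,0,0],[-5,-10,0,0,0,0,0],[0,-5,0,0,0,0,0],[0,0,0,0,0,0,0],[0,0,0,0,0,0,0]]]'

```text
time_s: 7.35
eef_pos: [0.479, -0.2116, 0.1107]
eef_rot: [-0.0, 0.22, 0.975, 0.0]
wrist_force: [-0.2, -1.0, -0.8]
opening: 0.499
grasp_force: 61.1
```

```bash
python3 g.py 474.7 -210 41 64.5
python3 - <<'E'
from h import *
c=ctrl.camera("scene"); cv2.imwrite("pics/b4.png",c["frame"]); P=cloud(c)*1000
m=(np.hypot(P[...,0]-475,P[...,1]+210)<40)&(P[...,2]>50)&(c["z_map"]>0)&(c["frame"].mean(2)>100)
q=P[m]
for a in range(50,200,15):
    k=q[(q[:,2]>=a)&(q[:,2]<a+15)]
    if len(k): print(a,len(k),k.mean(0).round(1))
print(np.sort(q[:,2])[:10])
E
```

```text
pos [ 479.  -211.6  110.7] q [-0.64  0.17  1.82  0.    1.16 -1.77] turn [ 0.    -0.001  0.001] shift(turned) [ 4.6 -0.4 69.7] shift(now) [ 4.5 -0.5 69.8] F [-0.2 -1.  -0.8] open 0.499 grip 61.1 t 7.35
80 18 [ 466.6 -224.7   92.8]
95 80 [ 467.2 -224.4  103.1]
110 69 [ 467.8 -227.   117.9]
125 48 [ 462.7 -221.7  131.8]
140 41 [ 459.2 -217.7  148. ]
155 42 [ 460.2 -214.4  163.4]
170 45 [ 464.6 -209.5  175.3]
185 7 [ 463.  -217.1  190.1]
[89.36864748 90.00560936 90.29414186 91.98899372 92.41199085 92.50921109
 92.51645057 92.74199078 93.01436103 93.14080725]
```

View pics/b4.png

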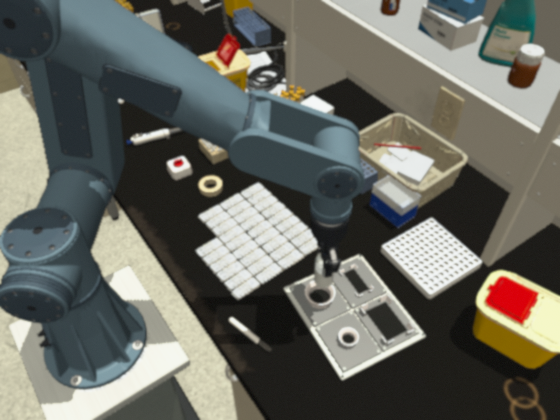

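The bottle is held upright just over the cup (322,275). Its base is at z ≈ 0.09, as expected. Lower it.

Call:
jog_arm --series '[[[2.5,-0.3,10,0,0,0,0],[2,-0.2,15,0,0,0,0],[0,0,15,0,0,0,0],[0,0,10,0,0,0,0],[0,0,7,0,0,0,0],[0,0,5,0,0,0,0],[0,0,3,0,0,0,0],[0,0,3,0,0,0,0],[0,0,0,0,0,0,0],[0,0,0,0,0,0,0]]]'

```text
time_s: 8.4
eef_pos: [0.475, -0.2115, 0.0432]
eef_rot: [0.0, 0.221, 0.975, -0.0]
wrist_force: [0.5, -0.0, -2.0]
opening: 0.498
grasp_force: 61.1
```

Call:
jog_arm --series '[[[0,0,1,0,0,0,0],[0,0,1,0,0,0,0],[0,0,1,0,0,0,0],[0,0,0,0,0,0,0],[0,0,0,0,0,0,50],[0,0,0,0,0,0,60],[0,0,0,0,0,0,70],[0,0,0,0,0,0,70],[0,0,-10,0,0,0,70],[0,0,-20,0,0,0,70]]]'

```text
time_s: 9.4
eef_pos: [0.4736, -0.2105, 0.0693]
eef_rot: [-0.002, 0.221, 0.975, 0.001]
wrist_force: [-0.4, 0.3, 1.3]
opening: 0.816
grasp_force: 0.0
```

```bash
python3 g.py 544 402 130 -1.4
```

```text
pos [ 473.6 -210.5   69.3] q [-0.65  0.22  1.85 -0.    1.07 -1.77] turn [-1.00e-03 -3.00e-03  1.15e+00] shift(turned) [614.   55.4 -60.7] shift(now) [200.2 583.2 -59.7] F [-0.4  0.3  1.3] open 0.816 grip 0.0 t 9.4
```

Call:
jog_arm --series '[[[0,0,-25,0,0,0.1,75],[0,0,-30,0,0,0.13,75],[0,0,-25,0,0,0.13,80],[0,0,0,0,0,0.13,80],[0,0,0,0,0,0.13,80],[0,0,0,0,0,0.13,80],[0,0,0,0,0,0.13,80],[0,0,0,0,0,0.13,80],[0,0,0,0,0,0.14,80],[20,2,0,0,0,0,80]]]'

```text
time_s: 10.4
eef_pos: [0.4774, -0.1929, 0.1509]
eef_rot: [0.001, 0.718, 0.696, -0.0]
wrist_force: [0.4, 0.6, -0.2]
opening: 0.937
grasp_force: 0.0
```

Call:
jog_arm --series '[[[40,3.5,0,0,0,0,80],[42,3.8,0,0,0,0,80],[42,3.8,0,0,0,0,80],[42,3.8,0,0,0,0,80],[42,3.8,0,0,0,0,80],[42,3.8,0,0,0,0,80],[42,3.8,0,0,0,0,80],[42,3.8,0,0,0,0,80],[42,3.8,0,0,0,0,80],[42,3.8,0,0,0,0,80]]]'

```text
time_s: 11.4
eef_pos: [0.5251, 0.2275, 0.1509]
eef_rot: [0.0, 0.715, 0.699, 0.0]
wrist_force: [0.8, 0.4, 0.4]
opening: 0.936
grasp_force: 0.0
```

```bash
python3 g.py 544 402 20 -1.4
python3 - <<'E'
from h import *
c=ctrl.camera("scene"); cv2.imwrite("pics/c1.png",c["frame"]); P=cloud(c)*1000
m=(np.hypot(P[...,0]-475,P[...,1]+210)<40)&(P[...,2]>50)&(c["z_map"]>0)&(c["frame"].mean(2)>60)
q=P[m]; print(q.mean(0),np.percentile(q[:,2],98))
E
```

```text
pos [525.1 227.5 150.9] q [ 0.2   0.22  1.66 -0.    1.25  0.23] turn [ 0.001 -0.     0.001] shift(turned) [174.9  14.7 130.9] shift(now) [174.9  14.6 131. ] F [0.8 0.4 0.4] open 0.936 grip 0.0 t 11.4
[ 466.78381773 -221.16832721   96.61325901] 139.02520360291712
```

Call:
jog_arm --series '[[[40,3.5,5,0,0,0,80],[40,3.5,10,0,0,0,80],[40,3.5,15,0,0,0,80],[35,2.5,15,0,0,0,80],[20,1.7,10,0,0,0,80],[0,0,10,0,0,0,80],[0,0,10,0,0,0,80],[0,0,10,0,0,0,80],[0,0,0,0,0,0,80],[0,0,0,0,0,0,80]]]'

```text
time_s: 12.45
eef_pos: [0.5441, 0.3993, 0.065]
eef_rot: [-0.0, 0.716, 0.698, -0.0]
wrist_force: [0.3, -0.4, 0.1]
opening: 0.936
grasp_force: 0.0
```

```bash
python3 g.py 544 402 -27 -1.4
python3 - <<'E'
from h import *
c=ctrl.camera("scene"); P=cloud(c)*1000; x,y=212,140
cv2.imwrite("pics/c2.png",cv2.resize(c["frame"][y-50:y+50,x-50:x+50],(560,560),interpolation=cv2.INTER_CUBIC))
E
```

```text
pos [544.1 399.3  65. ] q [ 0.46  0.53  1.43 -0.    1.18  0.48] turn [-0.     0.    -0.001] shift(turned) [ 2.7 -0.1 92. ] shift(now) [ 2.8 -0.1 92. ] F [ 0.3 -0.4  0.1] open 0.936 grip 0.0 t 12.45
```

View pics/c2.png

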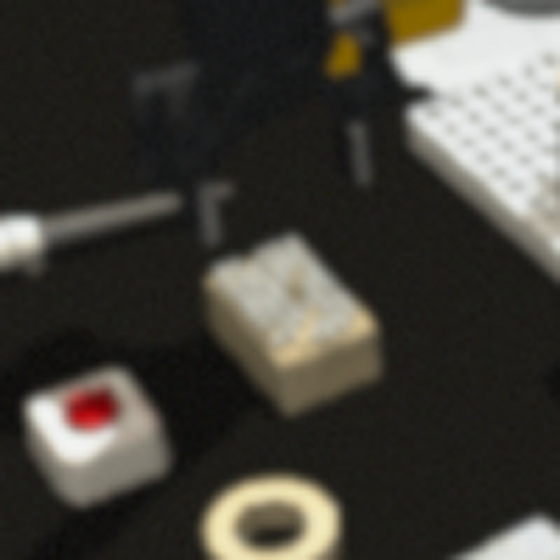

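The fingertips (210,245) and (362,185) hang on either side of the rack (290,310), clear of its sides. Descend and grip.

Call:
jog_arm --series '[[[2.8,0,15,0,0,0,80],[0,0,20,0,0,0,80],[0,0,20,0,0,0,80],[0,0,15,0,0,0,80],[0,0,10,0,0,0,80],[0,0,8,0,0,0,80],[0,0,4,0,0,0,80],[0,0,0,0,0,0,0],[0,0,0,0,0,0,0],[0,0,0,0,0,0,0]]]'

```text
time_s: 13.5
eef_pos: [0.5446, 0.4034, -0.0261]
eef_rot: [0.0, 0.716, 0.699, 0.001]
wrist_force: [0.1, 0.4, -1.2]
opening: 0.667
grasp_force: 64.1
```

Call:
jog_arm --series '[[[0,0,0,0,0,0,0],[0,0,0,0,0,0,0],[0,0,-10,0,0,0,0],[0,0,-20,0,0,0,0],[0,0,-25,0,0,0,0],[0,0,-30,0,0,0,0],[0,0,-30,0,0,0,0],[0,0,-25,0,0,0,0],[0,0,-10,0,0,0,0],[0,0,0,0,0,0,0]]]'

```text
time_s: 14.5
eef_pos: [0.5449, 0.4036, 0.1251]
eef_rot: [0.001, 0.716, 0.699, 0.002]
wrist_force: [0.1, -0.4, -1.1]
opening: 0.67
grasp_force: 64.3
```

```bash
python3 g.py 562 -346.5 120 -7.5
python3 - <<'E'
from h import *
c=ctrl.camera("scene"); x,y=212,130
P=cloud(c)*1000
m=(abs(P[...,0]-545)<70)&(abs(P[...,1]-400)<70)&(P[...,2]>60)&(c["z_map"]>0)&(c["frame"].mean(2)>70)
q=P[m];print(np.percentile(q[:,2],[1,5,50,95]),q.mean(0))
cv2.imwrite("pics/c3.png",cv2.resize(c["frame"][y-50:y+50,x-50:x+50],(560,560),interpolation=cv2.INTER_CUBIC))
E
```

```text
pos [544.9 403.6 125.1] q [0.46 0.47 1.39 0.   1.27 0.49] turn [ 0.003 -0.002  0.107] shift(turned) [-741.4  114.8    5.1] shift(now) [-749.4   35.     3.9] F [ 0.1 -0.4 -1.1] open 0.67 grip 64.3 t 14.5
[152.99132587 159.03447392 189.21036424 487.6721412 ] [543.12146005 380.03393369 225.23738675]
```

View pics/c3.png

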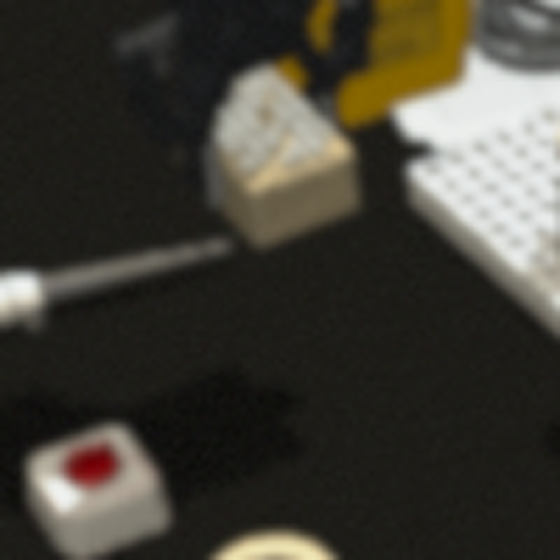

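The rack is held level at crop (285,160), well above the table. Carry it to its nest.

Call:
jog_arm --series '[[[0,0,0,0,0,0.107,0],[-20,3,0,0,0,0,0],[-38,6,0,0,0,0,0],[-40,6,0,0,0,0,0],[-40,6,0,0,0,0,0],[-40,6,0,0,0,0,0],[-40,6,0,0,0,0,0],[-40,6,0,0,0,0,0],[-40,6,0,0,0,0,0],[-40,6,0,0,0,0,0]]]'

```text
time_s: 15.55
eef_pos: [0.5485, 0.0597, 0.1207]
eef_rot: [-0.001, 0.752, 0.659, -0.001]
wrist_force: [0.3, 0.2, -0.5]
opening: 0.67
grasp_force: 64.2
```

Call:
jog_arm --series '[[[-40,6,0,0,0,0,0],[-40,6,0,0,0,0,0],[-40,6,0,0,0,0,0],[-40,6,0,0,0,0,0],[-40,6,0,0,0,0,0],[-40,6,0,0,0,0,0],[-40,6,0,0,0,0,0],[-40,6,0,0,0,0,0],[-40,6,0,0,0,0,0],[-25,5,0,0,0,0,0]]]'

```text
time_s: 16.55
eef_pos: [0.5569, -0.3303, 0.1203]
eef_rot: [-0.002, 0.753, 0.659, -0.001]
wrist_force: [0.9, 0.1, -0.5]
opening: 0.672
grasp_force: 64.2
```

```bash
python3 g.py 562 -346.5 0 -7.5
```

```text
pos [ 556.9 -330.3  120.3] q [-0.72  0.42  1.48 -0.    1.25 -0.58] turn [-0.003 -0.001 -0.002] shift(turned) [-15.4   7.2 120.3] shift(now) [-15.5   7.6 120.2] F [ 0.9  0.1 -0.5] open 0.672 grip 64.2 t 16.55
```

Call:
jog_arm --series '[[[-8,4,10,0,0,0,0],[-7.5,3.5,20,0,0,0,0],[0,0,20,0,0,0,0],[0,0,20,0,0,0,0],[0,0,15,0,0,0,0],[0,0,10,0,0,0,0],[0,0,0,0,0,0,0],[0,0,0,0,0,0,0],[0,0,0,0,0,0,0],[0,0,0,0,0,0,0]]]'

```text
time_s: 17.55
eef_pos: [0.5647, -0.3451, 0.0292]
eef_rot: [0.001, 0.752, 0.659, 0.0]
wrist_force: [-0.8, -0.0, -0.5]
opening: 0.667
grasp_force: 64.2
```

```bash
python3 g.py 562 -346.5 -9 -7.5
python3 - <<'E'
from h import *
ims=[]
for n,(x,y) in(("scene",(383,310)),("top",(415,200))):
    c=ctrl.camera(n); ims.append(cv2.resize(c["frame"][y-50:y+50,x-50:x+50],(400,400),interpolation=cv2.INTER_CUBIC))
cv2.imwrite("pics/c4.png",np.hstack(ims))
E
```

```text
pos [ 564.7 -345.1   29.2] q [-0.73  0.55  1.49  0.    1.1  -0.6 ] turn [ 0.002  0.001 -0.   ] shift(turned) [-1.7 -2.5 38.2] shift(now) [-1.7 -2.5 38.2] F [-0.8 -0.  -0.5] open 0.667 grip 64.2 t 17.55
```

View pics/c4.png

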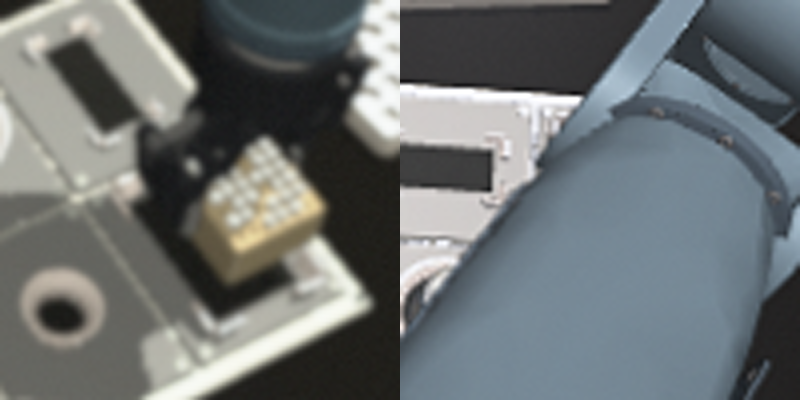

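Left: the rack is held level above its nest (scene crop 260,220), lined up with the black pad. The top view is blocked by the arm. Lower it.

Call:
jog_arm --series '[[[0,-2.5,8,0,0,0,0],[0,0,8,0,0,0,0],[0,0,6,0,0,0,0],[0,0,4,0,0,0,0],[0,0,3,0,0,0,0],[0,0,3,0,0,0,0],[0,0,2,0,0,0,0],[0,0,1,0,0,0,0],[0,0,1,0,0,0,0],[0,0,0,0,0,0,0]]]'

```text
time_s: 18.65
eef_pos: [0.5615, -0.3442, -0.0081]
eef_rot: [0.0, 0.752, 0.659, -0.0]
wrist_force: [-0.1, -0.2, -0.6]
opening: 0.664
grasp_force: 64.2
```

Call:
jog_arm --series '[[[0,0,1,0,0,0,0],[0,0,0.5,0,0,0,0],[0,0,0,0,0,0,60],[0,0,0,0,0,0,65],[0,0,0,0,0,0,72],[0,0,0,0,0,0,75],[0,0,-10,0,0,0,75],[0,0,-20,0,0,0,75],[0,0,-30,0,0,0,75],[0,0,-30,0,0,0,75]]]'

```text
time_s: 19.65
eef_pos: [0.5612, -0.344, 0.0816]
eef_rot: [-0.0, 0.752, 0.659, -0.0]
wrist_force: [0.2, -0.6, 0.0]
opening: 0.878
grasp_force: 0.0
```

```bash
python3 g.py 667 13.3 80 82.5
python3 - <<'E'
from m import *
c=ctrl.camera("scene");P=cloud(c)*1000
m=(abs(P[...,0]-562)<60)&(abs(P[...,1]+346)<60)&(P[...,2]>38)&(P[...,2]<75)&(c["z_map"]>0)&(c["frame"].mean(2)>70)
q=P[m];print(np.percentile(q[:,2],[50,90,98]),cv2.minAreaRect(q[:,:2].astype(np.float32)))
E
```

```text
pos [ 561.2 -344.    81.6] q [-0.73  0.48  1.47 -0.    1.19 -0.6 ] turn [-0.000e+00 -1.000e-03 -1.571e+00] shift(turned) [-58.2 368.1   1.6] shift(now) [368.1  58.2   1.7] F [ 0.2 -0.6  0. ] open 0.878 grip 0.0 t 19.65
[55.05992992 60.83057538 62.79743781] ((560.5713500976562, -344.34381103515625), (86.0769271850586, 59.322242736816406), 82.53508758544922)
```

Call:
jog_arm --series '[[[20,3,0,0,0,0,60],[38,6,0,0,0,0,50],[40,6.4,0,0,0,0,50],[40,6.4,0,0,0,0,50],[40,6.4,0,0,0,0,50],[40,6.4,0,0,0,0,50],[40,6.4,0,0,0,0,50],[40,6.4,0,0,0,0,50],[40,6.4,0,0,0,0,50],[30,4.4,0,0,0,0,50]]]'

```text
time_s: 20.7
eef_pos: [0.6667, 0.0168, 0.0798]
eef_rot: [-0.001, 0.751, 0.66, -0.0]
wrist_force: [0.8, -0.1, 0.1]
opening: 0.593
grasp_force: 0.0
```

Call:
jog_arm --series '[[[0,0,5,0,0,0,50],[0,0,5,0,0,0,50],[0,0,0,0,0,0,50],[0,0,0,0,0,0,50],[0,0,0,0,0,0,50],[0,0,0,0,0,0,50],[0,0,0,0,0,0,50],[0,0,0,0,0,0,50],[0,0,0,0,0,0,50],[0,0,0,0,0,0,50]]]'

```text
time_s: 21.7
eef_pos: [0.6672, 0.0131, 0.0704]
eef_rot: [0.0, 0.752, 0.659, 0.0]
wrist_force: [-0.3, 0.3, 0.5]
opening: 0.588
grasp_force: 0.0
```

```bash
python3 g.py 667 13.3 -14 -7.5
python3 - <<'E'
from m import *
c=ctrl.camera("scene");P=cloud(c)*1000
m=(np.hypot(P[...,0]-667,P[...,1]-13)<60)&(P[...,2]>75)&(c["z_map"]>0)
q=P[m];i=np.argsort(q[:,2])[:25];print(q[i].round().astype(int).tolist())
m=(np.hypot(P[...,0]-667,P[...,1]-13)<20)&(P[...,2]>12)&(P[...,2]<70)&(c["z_map"]>0);q=P[m];print(len(q),q.mean(0))
x,y=322,195
cv2.imwrite("pics/d1.png",cv2.resize(c["frame"][y-50:y+50,x-50:x+50],(560,560),interpolation=cv2.INTER_CUBIC))
E
```

```text
pos [667.2  13.1  70.4] q [-0.16  0.51  1.45  0.    1.18 -0.03] turn [ 0. -0. -0.] shift(turned) [ 0.2 -0.3 84.4] shift(now) [ 0.2 -0.3 84.4] F [-0.3  0.3  0.5] open 0.588 grip 0.0 t 21.7
[[694, 9, 99], [692, 3, 100], [635, 11, 105], [641, 6, 105], [696, -1, 105], [691, 2, 105], [691, 15, 106], [691, 11, 106], [690, -3, 106], [693, 4, 107], [633, 5, 107], [693, 17, 107], [635, 8, 108], [635, 3, 108], [689, 4, 109], [694, 19, 109], [636, 5, 109], [636, 9, 109], [630, 9, 109], [691, 11, 110], [630, 13, 110], [640, 6, 110], [689, -4, 111], [694, -3, 112], [689, 5, 112]]
97 [662.91874392   8.21394989  35.29621703]
```

View pics/d1.png

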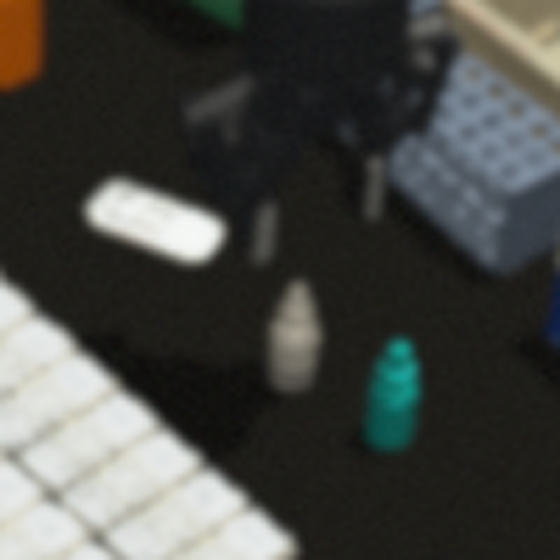

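The open fingers straddle the grey-white dropper (295,340), with the turquoise one off to the side at (390,395). Descend and grip.

Call:
jog_arm --series '[[[0,0,15,0,0,0,50],[0,0,20,0,0,0,50],[0,0,20,0,0,0,50],[0,0,15,0,0,0,50],[0,0,9,0,0,0,50],[0,0,4,0,0,0,45],[0,0,0,0,0,0,20],[0,0,0,0,0,0,10],[0,0,0,0,0,0,0],[0,0,0,0,0,0,0]]]'

```text
time_s: 22.75
eef_pos: [0.6679, 0.013, -0.0117]
eef_rot: [0.001, 0.752, 0.659, 0.0]
wrist_force: [-1.0, 0.5, 0.3]
opening: 0.232
grasp_force: 58.6
```

Call:
jog_arm --series '[[[0,0,0,0,0,0,0],[0,0,0,0,0,0,0],[0,0,-10,0,0,0,0],[0,0,-20,0,0,0,0],[0,0,-25,0,0,0,0],[0,0,-25,0,0,0,0],[0,0,-10,0,0,0,0],[0,0,0,0,0,0,0],[0,0,0,0,0,0,0],[0,0,0,0,0,0,0]]]'

```text
time_s: 23.75
eef_pos: [0.666, 0.0132, 0.0756]
eef_rot: [-0.001, 0.752, 0.659, -0.001]
wrist_force: [-1.4, 0.2, -0.3]
opening: 0.228
grasp_force: 58.7
```

```bash
python3 g.py 458.8 -333 77 -7.5
python3 - <<'E'
from m import *
c=ctrl.camera("scene");P=cloud(c)*1000
m=(np.hypot(P[...,0]-667,P[...,1]-13)<30)&(P[...,2]>70)&(P[...,2]<160)&(c["z_map"]>0)&(c["frame"].mean(2)>70);q=P[m];print(len(q),np.sort(q[:,2])[:8],q.mean(0))
x,y=322,195
cv2.imwrite("pics/d2.png",cv2.resize(c["frame"][y-60:y+40,x-50:x+50],(560,560),interpolation=cv2.INTER_CUBIC))
E
```

```text
pos [666.   13.2  75.6] q [-0.16  0.51  1.45 -0.    1.19 -0.03] turn [-0.003 -0.    -0.   ] shift(turned) [-370.3 -160.2   -1.4] shift(now) [-370.3 -160.2   -1. ] F [-1.4  0.2 -0.3] open 0.228 grip 58.7 t 23.75
121 [86.43310335 88.72877492 89.67129224 90.93721377 91.29022894 91.91513627
 92.03033304 92.37356157] [661.00803269   4.79904093 120.94502554]
```

View pics/d2.png

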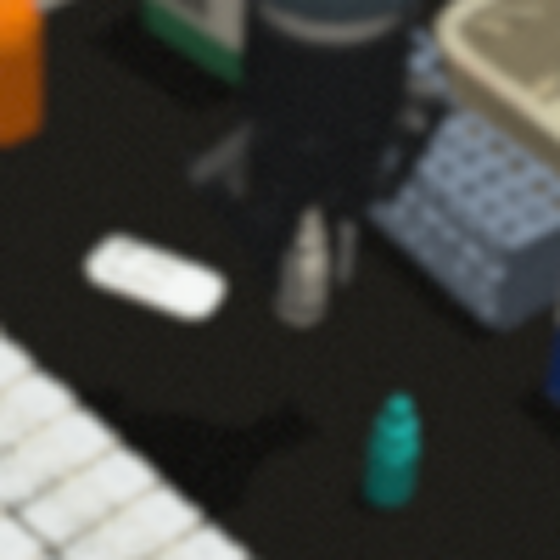

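The dropper is gripped upright at (305,275), base clear of the bench. I'll go along tool x first, keeping clear of the standing bottle, then along y.

Call:
jog_arm --series '[[[-20,0,0,0,0,0,0],[-38,0,0,0,0,0,0],[-40,0,0,0,0,0,0],[-40,0,0,0,0,0,0],[-40,0,0,0,0,0,0],[-40,0,0,0,0,0,0],[-40,0,0,0,0,0,0],[-40,-10,0,0,0,0,0],[-40,-20,0,0,0,0,0],[-32,-30,0,0,0,0,0]]]'

```text
time_s: 24.8
eef_pos: [0.5585, -0.348, 0.0762]
eef_rot: [-0.0, 0.752, 0.659, -0.0]
wrist_force: [0.9, -0.4, 0.1]
opening: 0.23
grasp_force: 58.7
```

Call:
jog_arm --series '[[[0,-35,0,0,0,0,0],[0,-35,0,0,0,0,0],[0,-20,0,0,0,0,0],[0,-10,0,0,0,0,0],[0,0,0,0,0,0,0],[0,0,0,0,0,0,0],[0,0,0,0,0,0,0],[0,0,0,0,0,0,0],[0,0,0,0,0,0,0],[0,0,0,0,0,0,0]]]'

```text
time_s: 25.8
eef_pos: [0.4606, -0.3328, 0.0773]
eef_rot: [-0.0, 0.752, 0.659, 0.0]
wrist_force: [-0.2, 0.2, -0.9]
opening: 0.232
grasp_force: 58.8
```

```bash
python3 g.py 458.8 -333 6 -7.5
python3 - <<'E'
from m import *
c=ctrl.camera("scene");P=cloud(c)*1000
m=(np.hypot(P[...,0]-459,P[...,1]+333)<30)&(P[...,2]>60)&(P[...,2]<160)&(c["z_map"]>0)&(c["frame"].mean(2)>70);q=P[m];print(len(q),np.sort(q[:,2])[:8],q[q[:,2]<115].mean(0))
x,y=350,320
cv2.imwrite("pics/d3.png",cv2.resize(c["frame"][y-70:y+50,x-60:x+60],(560,560),interpolation=cv2.INTER_CUBIC))
E
```

```text
pos [ 460.6 -332.8   77.3] q [-0.83  0.31  1.72  0.    1.11 -0.7 ] turn [-0. -0.  0.] shift(turned) [-0.4 -1.7 71.3] shift(now) [-0.4 -1.7 71.3] F [-0.2  0.2 -0.9] open 0.232 grip 58.8 t 25.8
153 [89.03768069 89.14979502 89.53801602 89.83142785 91.61595169 91.80484556
 92.13760563 93.23676434] [ 456.51233547 -340.93540063  103.14001102]
```

View pics/d3.png

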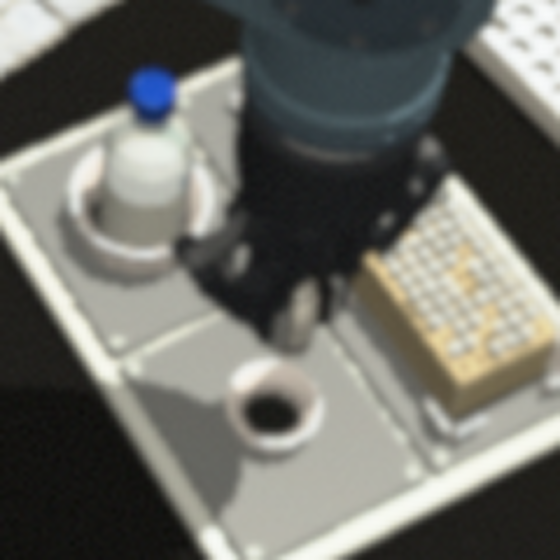

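Bottle (150,160) and rack (450,320) sit in their modules. The dropper (297,310) hangs above its cup (275,405). Lower it.

Call:
jog_arm --series '[[[-0.4,-1.7,10,0,0,0,0],[0,0,15,0,0,0,0],[0,0,12,0,0,0,0],[0,0,8,0,0,0,0],[0,0,6,0,0,0,0],[0,0,6,0,0,0,0],[0,0,6,0,0,0,0],[0,0,4,0,0,0,0],[0,0,2,0,0,0,0],[0,0,0,0,0,0,0]]]'

```text
time_s: 26.85
eef_pos: [0.4585, -0.333, 0.0082]
eef_rot: [-0.0, 0.752, 0.659, -0.0]
wrist_force: [-0.1, -0.2, -0.8]
opening: 0.23
grasp_force: 58.8
```

Call:
jog_arm --series '[[[0,0,1,0,0,0,0],[0,0,1,0,0,0,0],[0,0,0,0,0,0,0],[0,0,0,0,0,0,24],[0,0,0,0,0,0,32],[0,0,0,0,0,0,40],[0,0,0,0,0,0,45],[0,0,-15,0,0,0,45],[0,0,-25,0,0,0,45],[0,0,-30,0,0,0,45]]]'

```text
time_s: 27.85
eef_pos: [0.458, -0.3325, 0.0772]
eef_rot: [-0.001, 0.752, 0.659, -0.0]
wrist_force: [0.9, -1.2, -0.2]
opening: 0.528
grasp_force: 0.0
```

```bash
python3 g.py 672 134.5 60 24.8
python3 - <<'E'
from m import *
c=ctrl.camera("scene");P=cloud(c)*1000
m=(np.hypot(P[...,0]-459,P[...,1]+333)<20)&(P[...,2]>36)&(P[...,2]<95)&(c["z_map"]>0);q=P[m];print(len(q),np.percentile(q[:,2],[50,98]),q[q[:,2]>60].mean(0),q.mean(0))
E
```

```text
pos [ 458.  -332.5   77.2] q [-0.84  0.31  1.73 -0.    1.11 -0.71] turn [-0.001 -0.002 -0.564] shift(turned) [334.2 390.1  17.2] shift(now) [490.9 151.2  17.6] F [ 0.9 -1.2 -0.2] open 0.528 grip 0.0 t 27.85
125 [55.58938773 80.76261658] [ 455.4224202  -334.40165527   71.09421139] [ 454.39898223 -335.6264763    57.21459231]
```

Call:
jog_arm --series '[[[0,0,-20,0,0,-0.1,45],[0,0,-25,0,0,-0.12,45],[0,0,0,0,0,-0.12,45],[0,0,0,0,0,-0.12,45],[0,0,0,0,0,-0.104,45],[15,18,0,0,0,0,45],[26,30,0,0,0,0,45],[26,30,0,0,0,0,45],[26,30,0,0,0,0,45],[26,30,0,0,0,0,45]]]'

```text
time_s: 28.9
eef_pos: [0.5347, -0.1659, 0.1227]
eef_rot: [0.001, 0.539, 0.842, 0.0]
wrist_force: [0.0, -0.2, 0.2]
opening: 0.526
grasp_force: 0.0
```

Call:
jog_arm --series '[[[26,30,0,0,0,0,45],[26,30,0,0,0,0,45],[26,30,0,0,0,0,45],[26,30,0,0,0,0,45],[26,30,10,0,0,0,45],[26,30,15,0,0,0,45],[26,30,15,0,0,0,45],[20,25,15,0,0,0,45],[10,15,10,0,0,0,45],[0,0,0,0,0,0,45]]]'

```text
time_s: 29.9
eef_pos: [0.6714, 0.1327, 0.0553]
eef_rot: [-0.001, 0.537, 0.843, -0.0]
wrist_force: [0.6, -0.7, -0.4]
opening: 0.527
grasp_force: 0.0
```

```bash
python3 g.py 672 134.5 -25 24.8
```

```text
pos [671.4 132.7  55.3] q [ 0.02  0.57  1.41  0.    1.17 -0.41] turn [-0.001 -0.001  0.003] shift(turned) [ 1.4  1.3 80.3] shift(now) [ 1.3  1.4 80.3] F [ 0.6 -0.7 -0.4] open 0.527 grip 0.0 t 29.9
```

Call:
jog_arm --series '[[[1.3,1.4,15,0,0,0,45],[0,0,20,0,0,0,45],[0,0,15,0,0,0,45],[0,0,12,0,0,0,45],[0,0,8,0,0,0,45],[0,0,5,0,0,0,45],[0,0,3,0,0,0,45],[0,0,1,0,0,0,45],[0,0,1,0,0,0,45],[0,0,0,0,0,0,45]]]'

```text
time_s: 30.9
eef_pos: [0.6729, 0.132, -0.0232]
eef_rot: [0.0, 0.539, 0.843, 0.0]
wrist_force: [-1.0, -0.2, -0.2]
opening: 0.526
grasp_force: 0.0
```

```bash
python3 g.py 672 134.5 -30 24.8
python3 - <<'E'
from h import *
c=ctrl.camera("scene"); x,y=300,180
P=cloud(c)*1000
m=(np.hypot(P[...,0]-672,P[...,1]-134)<50)&(P[...,2]>12)&(P[...,2]<40)&(c["z_map"]>0);q=P[m];i=np.argsort(q[:,2])[:15];print(q[i].round().astype(int).tolist())
cv2.imwrite("pics/e1.png",cv2.resize(c["frame"][y-30:y+30,x-30:x+30],(560,560),interpolation=cv2.INTER_CUBIC))
E
```

```text
pos [672.9 132.  -23.2] q [ 0.02  0.67  1.42  0.    1.05 -0.41] turn [0.001 0.    0.   ] shift(turned) [2.6 0.2 6.8] shift(now) [2.6 0.2 6.8] F [-1.  -0.2 -0.2] open 0.526 grip 0.0 t 30.9
[[696, 135, 12], [689, 149, 13], [700, 130, 13], [643, 116, 13], [703, 134, 13], [650, 111, 13], [652, 109, 14], [693, 145, 14], [697, 131, 14], [692, 139, 15], [697, 135, 16], [689, 145, 16], [698, 133, 17], [693, 136, 17], [650, 111, 18]]
```

View pics/e1.png

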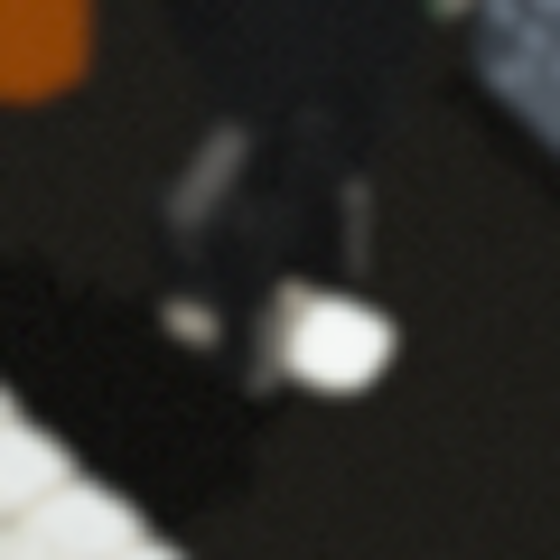

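That picture shows the near fingers (265,360) straddling the cassette (340,345) with open table on both sides. It was my 15th, one over the limit of 14, so I'll use numbers only from here. Feel down slowly.

Call:
jog_arm --series '[[[2.6,0,1,0,0,0,45],[0,0,1,0,0,0,45],[0,0,1,0,0,0,45],[0,0,1,0,0,0,45],[0,0,1,0,0,0,45],[0,0,1,0,0,0,45],[0,0,1,0,0,0,45],[0,0,0,0,0,0,40],[0,0,0,0,0,0,40],[0,0,0,0,0,0,40]]]'

```text
time_s: 31.95
eef_pos: [0.6715, 0.1343, -0.0306]
eef_rot: [-0.0, 0.539, 0.842, -0.0]
wrist_force: [0.3, 0.1, -1.0]
opening: 0.471
grasp_force: 0.0
```

Call:
jog_arm --series '[[[0,0,1,0,0,0,40],[0,0,1,0,0,0,40],[0,0,0,0,0,0,40],[0,0,0,0,0,0,40],[0,0,0,0,0,0,40],[0,0,0,0,0,0,40],[0,0,0,0,0,0,40],[0,0,0,0,0,0,40],[0,0,0,0,0,0,40],[0,0,0,0,0,0,40]]]'

```text
time_s: 32.95
eef_pos: [0.6716, 0.1343, -0.0308]
eef_rot: [0.0, 0.539, 0.843, -0.0]
wrist_force: [-4.8, -0.1, 10.9]
opening: 0.465
grasp_force: 5.6
```

Run:
```python
from h import *
c=ctrl.camera("scene");P=cloud(c)*1000;o=ctrl.get_obs();print(o["eef_pos"],o["wrist_force"])
m=(np.hypot(P[...,0]-672,P[...,1]-134)<50)&(P[...,2]>-8)&(P[...,2]<40)&(c["z_map"]>0)
# tip rows: columns through the near finger
v,u=np.nonzero(m)
for uu in (326-2,328,297,298,299,300): print(uu,[(vv,int(P[vv,uu,2]),int(c["frame"][vv,uu].mean())) for vv in range(178,196)])
```

```text
[ 0.67165219  0.13432651 -0.03083815] [-5.99086592 -0.89390952 11.22240548]
324 [(178, 0, 25), (179, -1, 29), (180, -2, 27), (181, -3, 28), (182, -1, 28), (183, 0, 27), (184, -3, 27), (185, 0, 27), (186, 0, 28), (187, -2, 28), (188, 0, 25), (189, -2, 27), (190, 1, 26), (191, 0, 28), (192, -2, 28), (193, 2, 28), (194, -1, 28), (195, -4, 28)]
328 [(178, 1, 29), (179, -2, 28), (180, -3, 28), (181, -1, 29), (182, -4, 28), (183, -1, 28), (184, -10, 28), (185, 0, 26), (186, 0, 28), (187, -4, 29), (188, -2, 27), (189, 0, 26), (190, -2, 27), (191, 0, 26), (192, -2, 28), (193, 0, 30), (194, 0, 27), (195, -2, 26)]
297 [(178, 1, 29), (179, 0, 31), (180, 52, 30), (181, 50, 30), (182, 49, 30), (183, 44, 38), (184, 35, 50), (185, 30, 61), (186, 23, 64), (187, 22, 65), (188, 14, 64), (189, 12, 64), (190, 11, 62), (191, 6, 65), (192, 0, 60), (193, -4, 40), (194, -4, 21), (195, -3, 18)]
298 [(178, 58, 28), (179, 53, 30), (180, 57, 36), (181, 51, 43), (182, 47, 50), (183, 51, 59), (184, 43, 73), (185, 30, 85), (186, 23, 89), (187, 20, 90), (188, 18, 89), (189, 13, 81), (190, 13, 74), (191, 2, 65), (192, 1, 54), (193, -3, 34), (194, 1, 22), (195, -4, 21)]
299 [(178, 64, 22), (179, 55, 38), (180, 51, 60), (181, 42, 80), (182, 47, 87), (183, 42, 95), (184, 35, 106), (185, 28, 116), (186, 24, 120), (187, 21, 124), (188, 13, 119), (189, 9, 97), (190, 2, 73), (191, 8, 55), (192, 0, 39), (193, -1, 25), (194, -1, 23), (195, 3, 25)]
300 [(178, 55, 25), (179, 47, 48), (180, 43, 84), (181, 3, 113), (182, 0, 124), (183, 8, 131), (184, 3, 143), (185, 4, 154), (186, -3, 158), (187, 9, 162), (188, 6, 157), (189, 1, 129), (190, -4, 84), (191, 0, 46), (192, 0, 29), (193, -1, 25), (194, 0, 24), (195, -1, 27)]
```

The tips touch the table at a reported z of −31 (11 N). Back off 2 mm, since the tips move forward when closing, and grip.

Call:
jog_arm --series '[[[0,0,-2,0,0,0,40],[0,0,0,0,0,0,36],[0,0,0,0,0,0,32],[0,0,0,0,0,0,28],[0,0,0,0,0,0,20],[0,0,0,0,0,0,10],[0,0,0,0,0,0,0],[0,0,0,0,0,0,0],[0,0,0,0,0,0,0],[0,0,0,0,0,0,0]]]'

```text
time_s: 34.0
eef_pos: [0.6723, 0.1343, -0.0294]
eef_rot: [0.001, 0.539, 0.843, 0.0]
wrist_force: [-1.1, -1.3, 8.0]
opening: 0.321
grasp_force: 60.9
```

Call:
jog_arm --series '[[[0,0,-5,0,0,0,0],[0,0,-15,0,0,0,0],[0,0,-25,0,0,0,0],[0,0,-30,0,0,0,0],[0,0,-20,0,0,0,0],[0,0,-10,0,0,0,0],[0,0,0,0,0,0,0],[0,0,0,0,0,0,0],[0,0,0,0,0,0,0],[0,0,0,0,0,0,0]]]'

```text
time_s: 35.0
eef_pos: [0.6704, 0.1343, 0.0727]
eef_rot: [-0.001, 0.539, 0.842, -0.001]
wrist_force: [-0.0, 0.4, -0.5]
opening: 0.322
grasp_force: 59.1
```

```bash
python3 g.py 577.7 -223.7 75 -7.5
python3 - <<'E'
from h import *
c=ctrl.camera("scene");P=cloud(c)*1000
m=(np.hypot(P[...,0]-672,P[...,1]-134)<60)&(P[...,2]>80)&(P[...,2]<130)&(c["z_map"]>0)&(c["frame"].mean(2)>100);q=P[m];v,u=np.nonzero(m)
print(len(q),q.mean(0),np.percentile(q[:,2],[5,50,95]),u.mean(),v.mean()); print(cv2.minAreaRect(q[:,:2].astype(np.float32)))
m=(np.hypot(P[...,0]-672,P[...,1]-134)<60)&(P[...,2]<20)&(c["frame"].mean(2)>140);print("left on table",m.sum())
E
```

```text
pos [670.4 134.3  72.7] q [ 0.02  0.54  1.4   0.    1.2  -0.41] turn [-0.003 -0.     0.564] shift(turned) [-367.   -45.2   -2.3] shift(now) [-286.  -234.4   -2. ] F [-0.   0.4 -0.5] open 0.322 grip 59.1 t 35.0
120 [671.58030373 121.74885486 107.61367231] [101.65657441 107.25041498 115.31828715] 302.875 160.38333333333333
((665.573486328125, 130.76158142089844), (39.54646301269531, 68.15240478515625), 27.13022804260254)
left on table 0
```

Call:
jog_arm --series '[[[0,0,0,0,0,0.1,0],[0,0,0,0,0,0.12,0],[0,0,0,0,0,0.12,0],[0,0,0,0,0,0.12,0],[0,0,0,0,0,0.104,0],[-20,-2,0,0,0,0,0],[-35,-4.5,0,0,0,0,0],[-40,-5,0,0,0,0,0],[-40,-5,0,0,0,0,0],[-40,-5,0,0,0,0,0]]]'

```text
time_s: 36.05
eef_pos: [0.6261, -0.0386, 0.0739]
eef_rot: [-0.0, 0.751, 0.66, -0.0]
wrist_force: [0.7, -0.7, -0.6]
opening: 0.322
grasp_force: 59.2
```

Call:
jog_arm --series '[[[-40,-5,0,0,0,0,0],[-40,-5,0,0,0,0,0],[-40,-5,0,0,0,0,0],[-35,-4,0,0,0,0,0],[-25,-3,0,0,0,0,0],[-12,-2,0,0,0,0,0],[0,0,0,0,0,0,0],[0,0,0,0,0,0,0],[0,0,0,0,0,0,0],[0,0,0,0,0,0,0]]]'

```text
time_s: 37.05
eef_pos: [0.5788, -0.2222, 0.0743]
eef_rot: [-0.0, 0.751, 0.66, 0.0]
wrist_force: [-0.3, 0.3, 0.1]
opening: 0.317
grasp_force: 59.2
```

```bash
python3 g.py 577.7 -223.7 -10 -7.5
python3 - <<'E'
from h import *
c=ctrl.camera("scene");P=cloud(c)*1000
m=(np.hypot(P[...,0]-577,P[...,1]+223)<60)&(P[...,2]>85)&(P[...,2]<130)&(c["z_map"]>0)&(c["frame"].mean(2)>110);q=P[m]
print(len(q),q.mean(0)); print(cv2.minAreaRect(q[:,:2].astype(np.float32)))
A=np.c_[q[:,:2]-q[:,:2].mean(0),np.ones(len(q))];print(np.linalg.lstsq(A,q[:,2],rcond=None)[0])
E
```

```text
pos [ 578.8 -222.2   74.3] q [-0.56  0.41  1.59  0.    1.14 -0.43] turn [-0.    -0.     0.002] shift(turned) [-1.7 -0.8 84.3] shift(now) [-1.7 -0.8 84.3] F [-0.3  0.3  0.1] open 0.317 grip 59.2 t 37.05
195 [ 576.7721193  -236.93434603  108.69483218]
((579.3948364257812, -233.84286499023438), (44.66801452636719, 46.06475067138672), 13.253982543945312)
[-3.80589725e-02  1.20457779e-02  1.08694832e+02]
```

Call:
jog_arm --series '[[[-1.7,-0.8,10,0,0,0,0],[0,0,18,0,0,0,0],[0,0,18,0,0,0,0],[0,0,14,0,0,0,0],[0,0,8,0,0,0,0],[0,0,5,0,0,0,0],[0,0,4,0,0,0,0],[0,0,3,0,0,0,0],[0,0,2,0,0,0,0],[0,0,0,0,0,0,0]]]'

```text
time_s: 38.1
eef_pos: [0.5775, -0.2252, -0.0075]
eef_rot: [0.0, 0.752, 0.659, 0.0]
wrist_force: [0.0, -0.1, -0.7]
opening: 0.325
grasp_force: 59.2
```

Call:
jog_arm --series '[[[0,0,1,0,0,0,0],[0,0,1,0,0,0,0],[0,0,1,0,0,0,0],[0,0,0,0,0,0,0],[0,0,0,0,0,0,0],[0,0,0,0,0,0,0],[0,0,0,0,0,0,0],[0,0,0,0,0,0,0],[0,0,0,0,0,0,0],[0,0,0,0,0,0,0]]]'

```text
time_s: 39.1
eef_pos: [0.5774, -0.2252, -0.0106]
eef_rot: [-0.0, 0.752, 0.659, -0.0]
wrist_force: [-0.4, 0.7, -0.4]
opening: 0.319
grasp_force: 59.2
```

Call:
jog_arm --series '[[[0,0,0.7,0,0,0,0],[0,0,0,0,0,0,30],[0,0,0,0,0,0,34],[0,0,0,0,0,0,38],[0,0,0,0,0,0,42],[0,0,0,0,0,0,45],[0,0,-10,0,0,0,45],[0,0,-20,0,0,0,45],[0,0,-30,0,0,0,45],[0,0,-30,0,0,0,45]]]'

```text
time_s: 40.1
eef_pos: [0.5771, -0.225, 0.08]
eef_rot: [-0.0, 0.752, 0.659, -0.0]
wrist_force: [0.4, -0.5, 0.4]
opening: 0.525
grasp_force: 0.0
```

Call:
jog_arm --series '[[[0,0,-40,0,0,0,45],[0,0,-40,0,0,0,45],[40,0,0,0,0,0,45],[40,0,0,0,0,0,45],[40,0,0,0,0,0,45],[40,0,0,0,0,0,45],[40,0,0,0,0,0,45],[40,0,0,0,0,0,45],[20,0,0,0,0,0,45],[0,0,0,0,0,0,45]]]'

```text
time_s: 41.1
eef_pos: [0.6115, 0.0357, 0.1596]
eef_rot: [0.0, 0.751, 0.661, 0.001]
wrist_force: [0.2, -0.4, -0.4]
opening: 0.526
grasp_force: 0.0
```

Run:
```python
from m import *
np.set_printoptions(precision=1,suppress=True)
for n in("scene","top"):
    c=ctrl.camera(n);P=cloud(c)*1000;Z=c["z_map"]>0;g=c["frame"].mean(2)
    def sel(x,y,r,a,b,l=0): return P[(np.hypot(P[...,0]-x,P[...,1]-y)<r)&(P[...,2]>a)&(P[...,2]<b)&Z&(g>l)]
    for k,q in(("rack",sel(562,-346,56,42,75)),("cass",sel(578,-224,42,20,40,150)),("bottle",sel(475,-210,30,60,150)),("cap",sel(475,-210,30,125,150)),("dropper",sel(459,-333,18,38,90)),("tape",sel(458,275,40,12,30,90)),("timer",sel(417,390,45,25,60,60))):
        if len(q)<5: print(n,k,len(q)); continue
        r=cv2.minAreaRect(q[:,:2].astype(np.float32)); print(n,k,len(q),"mean",q.mean(0),"z98",round(np.percentile(q[:,2],98),1),"rect",np.round(r[0],1),np.round(r[1],1),round(r[2],1))
    m=blob(c,{"top":(345,170,405,212),"scene":(330,255,385,310)}[n],(0,0,200),(180,40,255)) 
    q=onplane(c,m[:,0],m[:,1],.025)*1000; q=q[np.hypot(q[:,0]-578,q[:,1]+224)<40]; r=cv2.minAreaRect(q[:,:2].astype(np.float32)); print("cass mask",len(q),q.mean(0),r)
o=ctrl.get_obs();print(o["eef_pos"],o["time_s"])
```

```text
scene rack 943 mean [ 556.7 -347.3   55.4] z98 63.0 rect [ 561.1 -343.4] [87.6 61.1] 82.3
scene cass 335 mean [ 576.5 -225.6   23.3] z98 27.1 rect [ 580. -223.] [77.1 76.6] 83.1
scene bottle 467 mean [ 467.1 -220.7  100.8] z98 138.8 rect [ 470.2 -216.9] [34.3 43.4] 44.1
scene cap 86 mean [ 472.3 -214.9  135.1] z98 140.4 rect [ 473.3 -214. ] [20.9 20.1] 9.1
scene dropper 116 mean [ 454.2 -335.5   58.5] z98 81.1 rect [ 454.6 -334.8] [16.5 19.9] 26.7
scene tape 234 mean [455.4 272.3  17.2] z98 22.2 rect [455.7 274.2] [68.2 64. ] 64.0
scene timer 241 mean [413.7 385.8  31.2] z98 45.3 rect [415.6 388.8] [59.2 59.5] 80.0
cass mask 290 [ 576.4 -225.9   25. ] ((576.623291015625, -225.36602783203125), (69.50821685791016, 30.911998748779297), 82.62084197998047)
top rack 712 mean [ 560.7 -342.2   56.2] z98 64.6 rect [ 562.2 -343.1] [88.4 59.2] 82.5
top cass 357 mean [ 576.6 -225.3   23.6] z98 29.2 rect [ 576.8 -225. ] [80.2 77.8] 4.4
top bottle 282 mean [ 471.2 -205.4  106.9] z98 141.5 rect [ 474.6 -209.7] [43.6 41.3] 44.4
top cap 70 mean [ 475.2 -209.9  136.8] z98 142.9 rect [ 475.9 -210.3] [19.3 21.4] 83.3
top dropper 70 mean [ 457.9 -329.    60.5] z98 82.0 rect [ 458.3 -329.1] [20.8 18.1] 19.1
top tape 323 mean [457.3 275.3  19. ] z98 25.1 rect [457.3 275.1] [65.4 62.9] 42.3
top timer 466 mean [416.5 390.2  32. ] z98 45.5 rect [417.2 391.5] [59.1 57.8] 87.5
cass mask 529 [ 579.2 -224.4   25. ] ((578.3416748046875, -224.30621337890625), (75.66353607177734, 78.34772491455078), 86.74381256103516)
[0.6 0.  0.2] 41.2
```

All four are seated: tops are at the expected heights and within about 3 mm of the module centres. Tape and timer have not moved.

```bash
python3 -c "
from bench import ctrl
print(ctrl.hand_in())"
```

```text
the job is handed in; nothing more can be done
None
```

Job handed in at about 41 s: by my last camera check the rack, bottle, dropper and cassette each sit in their own module within about 3 mm, with tape and timer unmoved; the hand-in gave no verdict, and I viewed 15 pictures, one over the limit of 14.

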